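# Weigh a sample jar on the trip balance

### The arm

A 6-joint arm with a two-finger parallel gripper is mounted at the origin on the work surface. World frame = base frame: x ahead of the robot, y to its left, z up, the work surface at z = 0. Lengths are in m, angles in rad, forces in N, time in s.
With the tool pointing down it reaches from about 0.3 to 0.875 m from the base axis. Payload 4.2 kg.
Tool frame: the origin (TCP) lies midway between the tips of the shut fingers; the grasp point (between the pads) lies 19 mm behind it; z points along the fingers, y is the line along which they close (so a half turn about z gives the same grasp; the last joint's range is limited). The gripper opens to 85 mm and grips with 20 to 120 N. Pads are 22 mm wide; open, the fingers measure 114 mm over their backs; the gripper's body (76 mm by 85 mm) begins 54 mm behind the grasp point. The pads swing forward as they close: fully open they stand 13 mm farther back than shut.
Start: joints at [-1.22, 0.32, 1.565, -0, 1.257, -0.02], TCP at [0.208, -0.536, 0.231] pointing down, gripper open.
Joint ranges: [-3.11, 3.11], [-0.84, 2.01], [0.21, 2.61], [-1.34, 4.49], [0.05, 2.63], [-2.56, 2.56]. Speed limits (rad/s): [2.57, 2.57, 3.14, 3.14, 3.14, 3.14].

### API

Orientations are given as [roll, pitch, yaw] about the fixed x, y, z axes, in that order (R = Rz(yaw) Ry(pitch) Rx(roll)).
In Python, from bench import robot, hand, cams, job, sensors gives the robot as it stands. The module is installed in compiled form; this text tells all that it offers. Calls block until the motion is done:
- robot.movep(position, orientation): joint-space move of the TCP to a pose.
- robot.movel(position, rotation=None, speed=0.15): straight line of the TCP; rotation=None keeps the orientation; speed is the mean speed in m/s.
- robot.set_joints(angles): joint-space move.
- hand.ungrasp() and hand.clamp(newtons=None): open the fingers fully, or close them until they stop; newtons is the grip in N (None keeps the last).
- robot.pause(seconds).
- robot.inverse_kinematics(position, orientation): joint angles nearest the present ones, or None.
- cams.capture(name): name is "scene" or "top" or "wrist"; returns a dict with "pixels" (384x512x3 uint8, red, green, blue), "camera_matrix" (3x3 intrinsics, pixels), "eye" and "rotation" of the camera in the world. Camera axes: x right, y up, looking along -z (the intrinsics and any distortion apply to the point x, -y, -z); pixel columns grow to the right and rows downward; lengths in m; the calibration is good to about 2 mm. The wrist camera is an equidistant fisheye: a pixel r from the principal point sees the ray r / f radians off the axis. A picture is of the moment at which its call begins. There is no depth.
A pose or a line that the arm cannot do raises robot.MotionError and nothing moves.
- job.sign_off(): hands the job in; it is judged then, once.
Readings, each from a call of its own:
- sensors.current_time(): time.
- sensors.current_joint_positions(): joint angles.
- sensors.current_dq(): joint speeds.
- sensors.current_effort(): joint torques, N m.
- sensors.current_tool_pos(): TCP position.
- sensors.current_eef_rot(): TCP orientation.
- sensors.current_wrist_force(): force on the tool from outside, world axes, zero at the start.
- sensors.current_torque(): the same for the moment, N m.
- sensors.current_opening(): opening from 0.0 (shut) to 1.0 (fully open).
- sensors.current_gripper_force(): force on a finger pad.
Only numpy, scipy, OpenCV 4.12 (cv2) and the standard library are available. Lean on these libraries where they do the work, as an engineer would, in place of code of your own. Each camera call takes 0.05 s, during which the arm holds its last target. There are 200 camera calls.

### The job

Weigh the jar that stands on the left pan of the two-pan balance: set the 200 g weights from the rack down gently on the right pan and bring the beam to float level and at rest by sliding the poise along the front bar. Nudge the poise with a light, slow fingertip push (do not pinch it, lean on the beam or run it hard into its stop), leave the jar on its pan and the other things on the bench alone, and leave any weight you do not need in the rack.

Things in the scene. Friction and masses are not known exactly. Their poses are not given: they have to be found in the camera images.
- balance: Two-pan trip balance fixed to the bench, grey base 330 x 130 x 36 mm. Origin: centre of its underside. Own x runs from the graduated front bar to the back, own y to the left (jar) pan, z up. Beam pivot 75 mm up, along own x; pan centres at own x 0, y +-100 mm. Front bar 5 x 14 x 234 mm along own y at own x -125 mm, 75 mm up.
- beam (a joint): Swing of the beam, rad: 0 = level, stops at -0.1 (jar pan down; start) and +0.1 (weight pan down); a pan travels 10 mm from level to stop. Damped: settles in about 2 s. Between the stops it rests in proportion to the imbalance: +0.1 rad for 24 g too much on the right (0.0067 rad per mm of poise); more than that lies on a stop.
- needle_tip (a point): Top of the thin pointer needle on the beam, 98 mm above the pivot when level, at own x = 29 mm of the balance; it stands in front of a small white index scale (151 mm high) and is upright when the beam is level.
- poise (a joint): Place of the poise on the front bar, m: 0 = left end, 0.150 = right end, stops at both; starts at 0.13 to 0.149. Moving it right adds 1.6 g per mm to the right side; at 0 with empty pans the beam would be level. Friction of about 0.8 N keeps it where it is left. It sits at balance y = 75 mm minus this value.
- poise_tab (a point): Point in the middle of the poise's upright steel thumb tab: 12 mm along the bar, 18 mm across it; tab top 14 mm above this point, the slider's shoulders (26 mm along the bar) 22 mm below it. A finger that rubs on the tab props the beam: back off from it to let the beam swing free.
- pan_r_top (a point): Centre of the top of the right (weight) pan, a flat steel plate 150 mm across, 5 mm thick, empty at the start; 125 mm above the bench when level, it rises and sinks with the beam but stays horizontal, wherever the load stands on it.
- pan_l_top (a point): Centre of the top of the left pan (as the right one), on which the jar stands.
- sample: Closed amber sample jar with a black lid, 68 mm across, 85 mm tall, of unknown mass between 0.27 and 0.59 kg, standing on the left pan. Origin: centre of its underside. Not to be touched.
- rack: Black plastic block 200 (own x) x 70 (own y) x 20 mm fixed to the bench, with three 30 mm round pockets 8 mm deep at own x = -62, 0 and +62 mm, in which the weights stand (pocket floor 12 mm above the bench). It may be on either side of the balance. Origin: centre of its underside.
- w1: Knobbed steel weight, 200 g (all three are alike): body 28 mm across and 38 mm tall, neck and 18 mm knob above it to 56 mm. Origin: centre of its underside, z up. Starts in the rack's pocket at own x = -62 mm.
- w2: Knobbed steel weight, 200 g (all three are alike): body 28 mm across and 38 mm tall, neck and 18 mm knob above it to 56 mm. Origin: centre of its underside, z up. Starts in the rack's middle pocket.
- w3: Knobbed steel weight, 200 g (all three are alike): body 28 mm across and 38 mm tall, neck and 18 mm knob above it to 56 mm. Origin: centre of its underside, z up. Starts in the rack's pocket at own x = +62 mm.
- caddy: Empty black divided tray 170 x 110 x 30 mm, fixed to the bench on the other side of the balance from the rack; bystander. Origin: centre of its underside.
- mouse: Black computer mouse, 104 x 60 x 32 mm, loose on the bench; bystander. Origin: underside.
- jar: A second closed amber jar, 68 mm across, 85 mm tall, loose on the bench behind the balance; bystander. Origin: centre of its underside.
- driver: Screwdriver lying on the bench behind the balance; bystander. Origin: underside.

How it is judged:
On the way, in this order (a step that is already met when the one before it is completed fails the run):
1. a weight is lifted out of the rack (height (world z) of any of w1, w2, w3 above 0.05 m), for 0.1 s.
2. the beam floats level, nothing of the robot touching the balance (value of joint beam between -0.02 and 0.02 rad and contact force between the fingers and balance below 0.05 N), for 0.5 s.
At the end, for the whole second after the job is handed in: The beam is at rest within 0.02 rad of level; the jar stands upright on the left pan; at least one weight stands on the right pan, and each weight stands upright either on the right pan (its middle within 70 mm of the pan's centre) or in a pocket of the rack (value of joint beam between -0.02 and 0.02 rad and velocity of joint beam between -0.03 and 0.03 rad/s and horizontal distance between sample and pan_l_top below 0.04 m and z of sample in the frame of pan_l_top between -0.004 and 0.004 m and angle between sample's own z axis and vertical below 0.1 rad and ((horizontal distance between w1 and pan_r_top below 0.07 m and z of w1 in the frame of pan_r_top between -0.004 and 0.004 m and angle between w1's own z axis and vertical below 0.1 rad) or (horizontal distance between w2 and pan_r_top below 0.07 m and z of w2 in the frame of pan_r_top between -0.004 and 0.004 m and angle between w2's own z axis and vertical below 0.1 rad) or (horizontal distance between w3 and pan_r_top below 0.07 m and z of w3 in the frame of pan_r_top between -0.004 and 0.004 m and angle between w3's own z axis and vertical below 0.1 rad)) and ((horizontal distance between w1 and pan_r_top below 0.07 m and z of w1 in the frame of pan_r_top between -0.004 and 0.004 m and angle between w1's own z axis and vertical below 0.1 rad) or (horizontal distance between w1 and rack below 0.072 m and z of w1 in the frame of rack between 0.008 and 0.016 m and angle between w1's own z axis and vertical below 0.1 rad)) and ((horizontal distance between w2 and pan_r_top below 0.07 m and z of w2 in the frame of pan_r_top between -0.004 and 0.004 m and angle between w2's own z axis and vertical below 0.1 rad) or (horizontal distance between w2 and rack below 0.072 m and z of w2 in the frame of rack between 0.008 and 0.016 m and angle between w2's own z axis and vertical below 0.1 rad)) and ((horizontal distance between w3 and pan_r_top below 0.07 m and z of w3 in the frame of pan_r_top between -0.004 and 0.004 m and angle between w3's own z axis and vertical below 0.1 rad) or (horizontal distance between w3 and rack below 0.072 m and z of w3 in the frame of rack between 0.008 and 0.016 m and angle between w3's own z axis and vertical below 0.1 rad))); the robot touches nothing.
It fails at once if a finger or the arm presses the poise, the beam, a pan or the base with more than 6 N (contact force between any of the fingers, the arm and balance above 6 N).
It fails at once if a weight is dropped or pressed on the pan or knocked against the balance with more than 20 N (contact force between any of w1, w2, w3 and balance above 20 N).
It fails at once if the jar on the left pan is touched by the robot or by a weight (contact force between any of the fingers, the arm, w1, w2, w3 and sample above 0.3 N).
It fails at once if a bystander (mouse, second jar, screwdriver) is pushed more than 15 mm (distance of any of mouse, jar, driver from where it was at the start of the episode above 0.015 m).
It also fails if it takes over 72 s, if anything falls off the work surface, if the arm or the gripper's body presses on something with over 40 N, if the wrist force passes 120 N, or if a joint passes its speed limit or range.

## Working session

There is one attempt and no reset: what is moved stays moved. The work goes in short steps, each a Python script; the robot and the scene stay as the last script left them, time stands still between calls to the robot, and variables do not carry over. Pictures are saved under pics/ and viewed, at most 10 in all, crops included, and the job is handed in when it is done.

```bash
mkdir -p pics; cat > h.py <<'E'
import numpy as np, cv2
from bench import robot, hand, cams, job, sensors
def shot(name,fn=None,crop=None,scale=1):
    c=cams.capture(name)
    if fn:
        p=c["pixels"]
        if crop: p=p[crop[1]:crop[3],crop[0]:crop[2]]
        p=cv2.resize(p,None,fx=scale,fy=scale,interpolation=cv2.INTER_CUBIC)
        cv2.imwrite("pics/"+fn,p[:,:,::-1])
    return c
def ray(c,u,v,fish=False):
    K=np.array(c["camera_matrix"]);x=(u-K[0,2])/K[0,0];y=(v-K[1,2])/K[1,1]
    if fish:
        r=np.hypot(x,y);s=np.sin(r)/r if r>1e-9 else 1
        d=np.array([x*s,-y*s,-np.cos(r)])
    else: d=np.array([x,-y,-1.])
    d=np.array(c["rotation"])@d
    return np.array(c["eye"]),d/np.linalg.norm(d)
def plane(c,u,v,z,fish=False):
    e,d=ray(c,u,v,fish);return e+d*(z-e[2])/d[2]
def tri(rs):
    A=np.zeros((3,3));b=np.zeros(3)
    for e,d in rs:
        P=np.eye(3)-np.outer(d,d);A+=P;b+=P@e
    X=np.linalg.solve(A,b);return X,[np.linalg.norm((np.eye(3)-np.outer(d,d))@(X-e)) for e,d in rs]
def proj(c,X,fish=False):
    K=np.array(c["camera_matrix"]);p=np.array(c["rotation"]).T@(np.array(X)-c["eye"]);p=np.array([p[0],-p[1],-p[2]])
    if fish:
        th=np.arctan2(np.hypot(p[0],p[1]),p[2]);q=p[:2]/np.hypot(p[0],p[1])*th
    else: q=p[:2]/p[2]
    return K[0,0]*q[0]+K[0,2],K[1,1]*q[1]+K[1,2]
E
python3 - <<'E'
from h import *
a=shot("scene");b=shot("top");w=shot("wrist")
for n,c in zip("abw",(a,b,w)):
    print(np.array(c["camera_matrix"]).round(1).tolist(),np.array(c["eye"]).round(3),np.array(c["rotation"]).round(3).tolist())
    np.save(f"pics/{n}0.npy",c,allow_pickle=True)
cv2.imwrite("pics/scene0.png",cv2.resize(a["pixels"],(800,600))[:,:,::-1])
cv2.imwrite("pics/top0.png",cv2.resize(b["pixels"],(800,600))[:,:,::-1])
print(sensors.current_time())
E
```

```text
[[395.8, 0.0, 254.1], [0.0, 395.8, 191.1], [0.0, 0.0, 1.0]] [ 1.309 -0.361  0.857] [0.845, 0.003, 1.125]
[[366.0, 0.0, 253.5], [0.0, 366.0, 193.0], [0.0, 0.0, 1.0]] [0.496 0.003 1.026] [0.072, 0.017, -1.548]
[[297.3, 0.0, 251.2], [0.0, 297.3, 190.4], [0.0, 0.0, 1.0]] [ 0.268 -0.513  0.373] [-0.261, 0.001, -1.2]
0.15
```

```bash
python3 - <<'E'
s=open('h.py').read()
s=s.replace('    c=cams.capture(name)\n','    c=cams.capture(name);c["rotation"]=Rm(c["rotation"])\n')
s=s.replace('def shot','''from scipy.spatial.transform import Rotation as Ro
def Rm(r): return Ro.from_euler("xyz",r).as_matrix()
def load(n):
    c=np.load(f"pics/{n}.npy",allow_pickle=True).item()
    if np.ndim(c["rotation"])==1: c["rotation"]=Rm(c["rotation"])
    return c
def shot''',1)
open('h.py','w').write(s)
E
```

```text
(no output)
```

View pics/scene0.png

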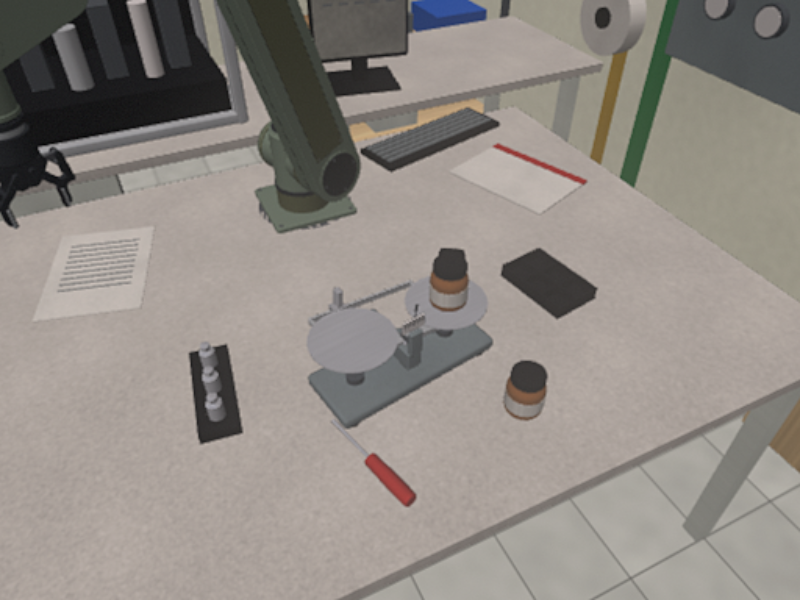

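View pics/top0.png

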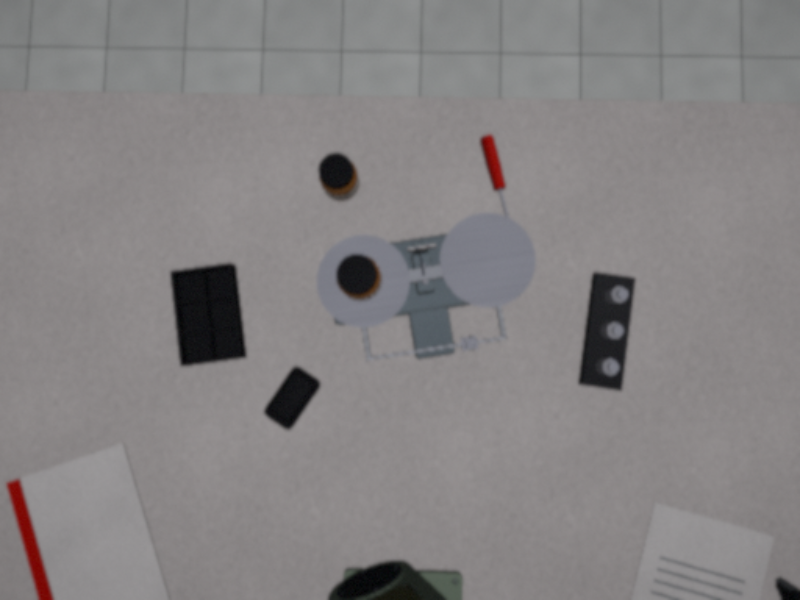

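The scene view shows the rack to the robot's right, with knobs at about (207,349), (211,374) and (214,400). The top view has the knobs at (620,294), (614,330) and (610,367), the pans at (363,280) and (487,259), and the poise at (470,343). Next I'll triangulate these points.

```bash
python3 - <<'E'
from h import *
a,b=load("a0"),load("b0");s=512/800
def T(p,q): return tri([ray(a,p[0]*s,p[1]*s),ray(b,q[0]*s,q[1]*s)])
for n,p,q in [("near",(207,349),(610,367)),("mid",(211,374),(614,330)),("far",(214,400),(620,294)),("poise",(337,293),(470,341)),("panR",(353,340),(487,259))]:
    X,r=T(p,q);print(n,X.round(4),np.round(r,4))
# rack from dark contour in top, pans from contour
im=b["pixels"];g=im.max(2)
m=((g<70)).astype(np.uint8)
for c in cv2.findContours(m,cv2.RETR_EXTERNAL,cv2.CHAIN_APPROX_NONE)[0]:
    if cv2.contourArea(c)>400:
        (x,y),wh,an=cv2.minAreaRect(c);P=plane(b,x,y,.02)
        box=[plane(b,*q,.02)[:2].round(3).tolist() for q in cv2.boxPoints(((x,y),wh,an))]
        print((x/s,y/s),wh,an,P.round(3),box)
hsv=cv2.cvtColor(im,cv2.COLOR_RGB2HSV)
for q in [(487,259),(430,240),(540,400),(370,320)]: print(hsv[int(q[1]*s),int(q[0]*s)])
E
```

```text
near [ 0.4636 -0.3402  0.0527] [0.0009 0.0009]
mid [ 0.5259 -0.3473  0.0523] [0.0009 0.0009]
far [ 0.5871 -0.3562  0.0548] [0.0014 0.0014]
poise [ 0.5009 -0.098   0.1236] [0.0003 0.0003]
panR [ 0.6305 -0.121   0.1315] [0.0007 0.0007]
(387.5, 579.6875) (24.0, 74.0) 90.0 [0.093 0.025 0.02 ] [[0.121, 0.125], [0.126, -0.072], [0.065, -0.074], [0.059, 0.123]]
(291.48731231689453, 397.1771717071533) (20.241744995117188, 36.44383239746094) 34.380348205566406 [0.396 0.201 0.02 ] [[0.37, 0.251], [0.453, 0.197], [0.423, 0.151], [0.34, 0.204]]
(606.1418533325195, 330.55291175842285) (26.543432235717773, 71.31997680664062) 7.125016689300537 [ 0.525 -0.346  0.02 ] [[0.433, -0.298], [0.627, -0.323], [0.619, -0.394], [0.426, -0.369]]
(207.28189945220947, 313.8491630554199) (60.64060592651367, 41.53706359863281) 83.2901611328125 [0.539 0.356 0.02 ] [[0.614, 0.427], [0.63, 0.312], [0.464, 0.285], [0.448, 0.399]]
(356.6406488418579, 274.609375) (25.45584487915039, 24.748737335205078) 45.0 [0.614 0.093 0.02 ] [[0.614, 0.142], [0.664, 0.095], [0.615, 0.044], [0.565, 0.091]]
[117  19 133]
[102  35  95]
[  6   9 145]
[115  21 134]
```

```bash
python3 - <<'E'
from h import *
print(sensors.current_eef_rot(),sensors.current_tool_pos())
yaw=-0.13
robot.movep([0.46,-0.345,0.20],[np.pi,0,yaw])
print(sensors.current_eef_rot(),sensors.current_joint_positions())
c=shot("wrist","w1.png",scale=1.5);np.save("pics/w1.npy",c,allow_pickle=True);print(c["eye"])
robot.movel([0.46,-0.29,0.20],speed=.2)
c=shot("wrist","w2.png",scale=1.5);np.save("pics/w2.npy",c,allow_pickle=True)
a,b=cv2.imread("pics/w1.png"),cv2.imread("pics/w2.png")
cv2.imwrite("pics/w12.png",cv2.resize(np.vstack([a,b]),None,fx=.5208,fy=.5208))
print(sensors.current_time(),c["eye"])
E
```

```text
[-3.14025332e+00 -3.93217417e-05  3.70792593e-01] [ 0.20822778 -0.53559492  0.23067683]
[ 3.14108913e+00  1.37483397e-04 -1.30108939e-01] [-6.64420684e-01  3.40700816e-01  1.61441156e+00 -5.42995535e-04
  1.18634223e+00  1.03668816e+00]
[ 0.52327705 -0.35433541  0.34248365]
1.8833 [ 0.5233589  -0.29899498  0.34286061]
```

View pics/w12.png

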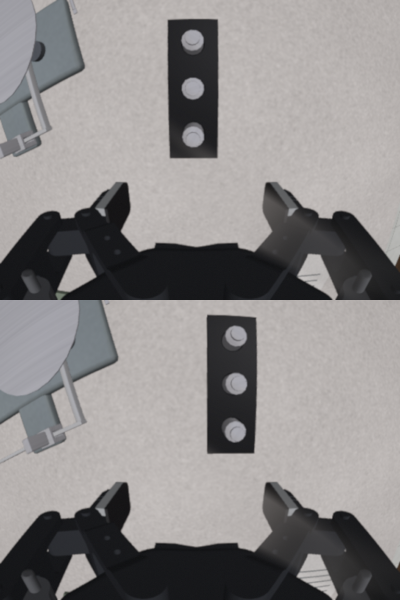

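The wrist views show the rack upright in the image with three weights. View 1 has them at about (193,41), (193,88) and (193,133), and view 2 has the same column shifted to x≈236. I'll refine the knob circles next.

```bash
python3 - <<'E'
from h import *
K=512/400
out=[];res={}
for n,off,x0 in (("w1",0,193),("w2",300,236)):
    c=load(n);g=cv2.cvtColor(c["pixels"],cv2.COLOR_RGB2GRAY)
    rows=[41,88,133] if n=="w1" else [36,83,131]
    for i,r in enumerate(rows):
        u,v=x0*K,r*K;u0,v0=int(u)-30,int(v)-30
        v0=max(v0,0);p=cv2.resize(g[v0:v0+60,u0:u0+60],None,fx=4,fy=4,interpolation=cv2.INTER_CUBIC)
        cs=cv2.HoughCircles(cv2.GaussianBlur(p,(5,5),0),cv2.HOUGH_GRADIENT_ALT,1,4,param1=120,param2=.5,minRadius=30,maxRadius=66)
        q=cv2.cvtColor(p,cv2.COLOR_GRAY2BGR)
        if cs is not None:
            for x,y,R in cs[0].reshape(-1,3)[:4]:
                print(n,i,round(x/4-.375+u0,1),round(y/4-.375+v0,1),R/4)
                cv2.circle(q,(int(x),int(y)),int(R),(0,0,255),1)
        out.append(q)
cv2.imwrite("pics/kn.png",np.vstack([np.hstack(out[:3]),np.hstack(out[3:])]))
E
```

```text
w1 0 245.9 50.6 13.796977
w1 0 245.6 46.6 10.202575
w1 0 246.1 55.1 14.254244
w1 0 244.1 49.6 14.868771
w1 1 246.9 113.9 14.23362
w1 2 247.1 174.6 13.718711
w1 2 247.9 180.1 11.074698
w1 2 247.1 177.9 10.426266
w1 2 247.4 168.4 12.418972
w2 0 302.1 46.4 13.538618
w2 0 303.9 42.9 9.901479
w2 0 297.1 51.1 13.424936
w2 0 318.1 30.4 10.253658
w2 1 302.1 106.4 13.894755
w2 1 305.4 111.4 9.365759
w2 2 300.4 168.4 13.544319
w2 2 295.6 162.6 12.445759
w2 2 302.9 171.1 9.822784
```

View pics/kn.png

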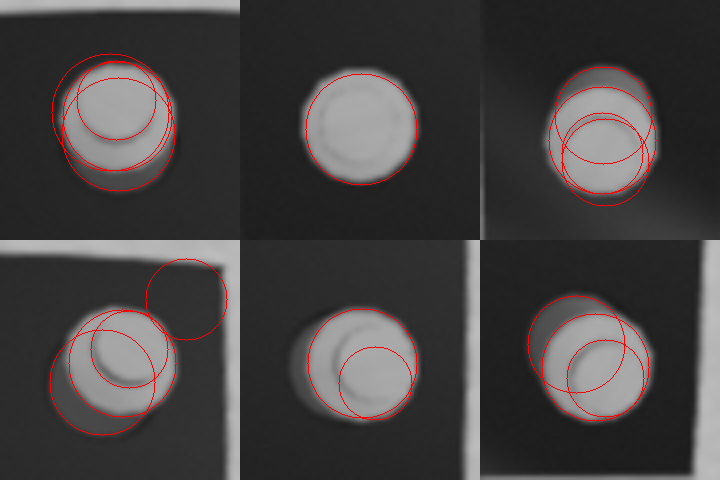

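The crops show clean body-top circles (r≈14 px) and knob-top circles (r≈10 px) in both views.

```bash
python3 - <<'E'
from h import *
c1,c2=load("w1"),load("w2")
for n,p,q in [("far body",(245.9,50.6),(302.1,46.4)),("mid",(246.9,113.9),(302.1,106.4+1)),("near",(247.1,174.6),(300.4,168.4)),("far knob",(245.6,46.6),(303.9,42.9)),("near knob",(247.1,177.9),(302.9,171.1))]:
    X,r=tri([ray(c1,*p,True),ray(c2,*q,True)]);print(n,X.round(4),np.round(r,4), [plane(c,*z,.05,True)[:2].round(4) for c,z in((c1,p),(c2,q))])
# rough balance
b=load("b0");s=.64
R=plane(b,487*s,259*s,.135);L=plane(b,363*s,280*s,.115);print(R,L,np.linalg.norm((R-L)[:2]),(R+L)/2,np.arctan2(*(L-R)[:2])*-1)
E
```

```text
far body [ 0.5848 -0.3578  0.0511] [0.0005 0.0005] [array([ 0.5855, -0.3578]), array([ 0.5845, -0.358 ])]
mid [ 0.523  -0.3505  0.0472] [0.0002 0.0002] [array([ 0.5228, -0.3505]), array([ 0.5232, -0.35  ])]
near [ 0.4615 -0.3425  0.0451] [0.0001 0.0001] [array([ 0.4627, -0.3427]), array([ 0.4624, -0.3418])]
far knob [ 0.5862 -0.3579  0.0619] [0.0008 0.0008] [array([ 0.5897, -0.3581]), array([ 0.588 , -0.3603])]
near knob [ 0.4614 -0.3427  0.0594] [0. 0.] [array([ 0.4593, -0.3423]), array([ 0.4593, -0.3441])]
[ 0.62973567 -0.12117695  0.135     ] [0.5946991  0.07383599 0.115     ] 0.19813532838093362 [ 0.61221739 -0.02367048  0.125     ] 0.17776627358186659
```

```bash
cat >> h.py <<'E'
C=np.array([.6122,-.0237]);BY=.178
def own(x,y): return C+np.array([[np.cos(BY),-np.sin(BY)],[np.sin(BY),np.cos(BY)]])@[x,y]
def down(yaw): return [np.pi,0,yaw]
def pick(xy):
    robot.movep([*xy,.10],down(-.125)); robot.movel([*xy,.027],speed=.1)
    hand.clamp(40); print("open",sensors.current_opening(),sensors.current_gripper_force())
    robot.movel([*xy,.22],speed=.15); print("open",sensors.current_opening())
def place(xy,zstop,hover=.165):
    robot.movep([*xy,.22],down(BY)); robot.movel([*xy,hover],speed=.1); robot.pause(.2)
    f0=np.mean([sensors.current_wrist_force()[2] for _ in range(5)]);z=hover
    while z>zstop:
        z-=.0015;robot.movel([*xy,z],speed=.03);f=sensors.current_wrist_force()[2]-f0
        if f>1.0: print("z",round(z,4),"df",round(f,2))
        if f>2.6: break
    print("end z",z,"t",sensors.current_time())
E
python3 - <<'E'
from h import *
pick((.462,-.3425))
place(own(.025,-.102),.131)
c=shot("scene","place1.png",crop=(170,130,330,280),scale=4)
E
```

```text
open 0.313368686035137 39.481166013283655
open 0.31135787913495805
z 0.159 df 1.03
z 0.156 df 1.09
z 0.1485 df 1.88
z 0.147 df 1.69
z 0.1455 df 2.27
z 0.144 df 1.83
z 0.1425 df 1.79
z 0.141 df 2.07
z 0.1395 df 1.99
z 0.138 df 2.18
z 0.1365 df 1.93
z 0.135 df 2.15
z 0.1335 df 2.15
z 0.132 df 2.08
z 0.1305 df 2.81
end z 0.13049999999999998 t 13.0833
```

View pics/place1.png

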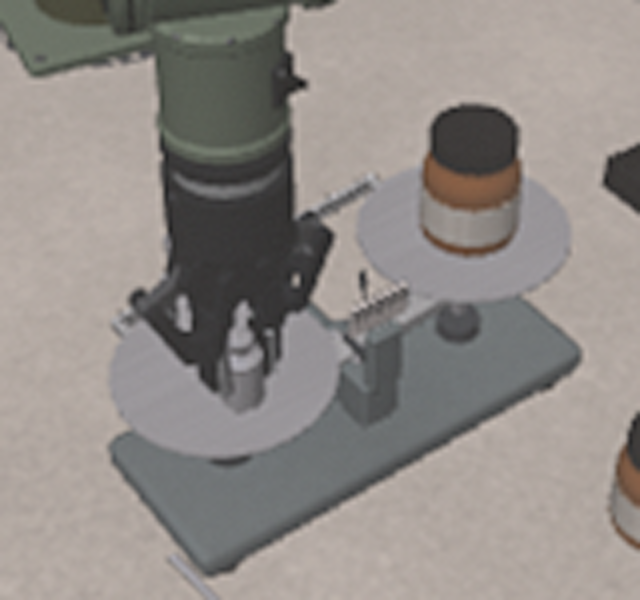

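The picture shows the gripper holding the weight upright on the right pan. The beam sank under it with about 2 N of support, so it is close to balance. I'll release it and look.

```bash
python3 - <<'E'
from h import *
hand.ungrasp(); p=sensors.current_tool_pos()
robot.movel([p[0],p[1],.24],speed=.2)
hand.clamp(20)
robot.movep([*own(-.125,-.095),.20],down(BY))
robot.pause(.5)
c=shot("wrist","v1.png",scale=1.5);np.save("pics/v1.npy",c,allow_pickle=True)
d=shot("scene","v1s.png",crop=(170,130,330,280),scale=4);np.save("pics/v1s.npy",d,allow_pickle=True)
print(sensors.current_time(),sensors.current_tool_pos(),c["eye"],sensors.current_opening())
E
```

```text
16.475 [ 0.5060876  -0.13930302  0.19992679] [ 0.56944451 -0.12812822  0.34229273] 0.0006904423810921098
```

View pics/v1.png

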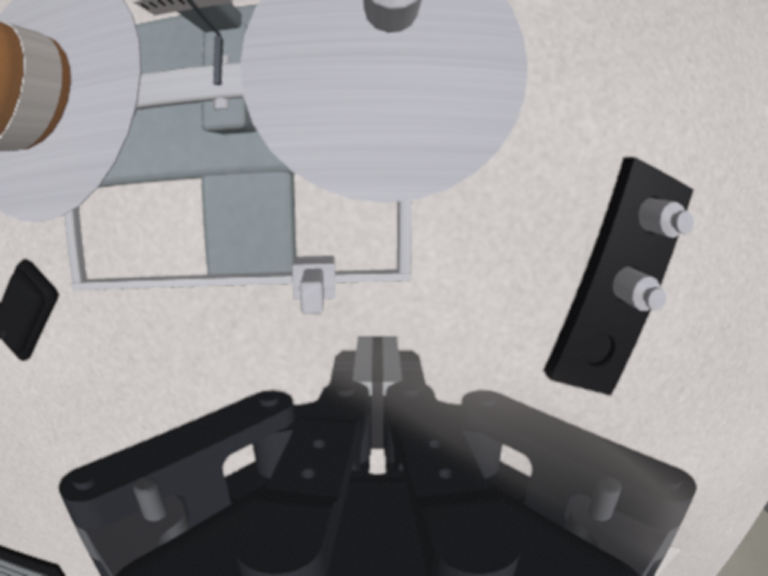

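View pics/v1s.png

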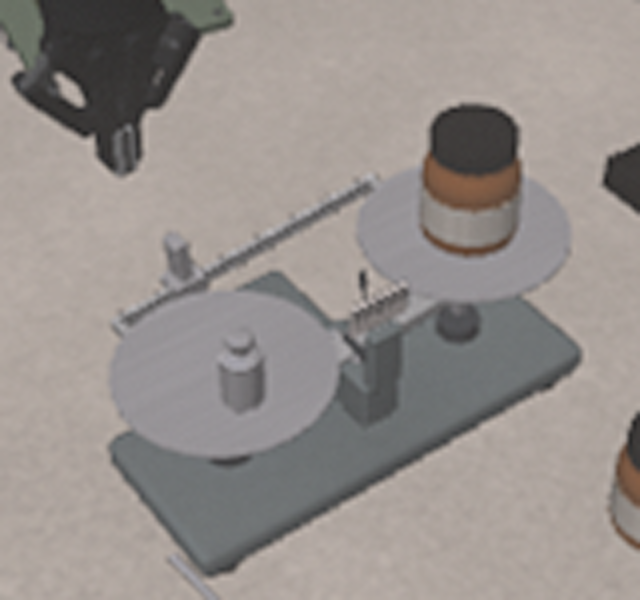

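The wrist view has the poise tab top at about (312,297) in the 1.5x image. The scene crop has the weight upright on the pan, with the beam right side down. I'll read the beam by tracking the jar's vertical travel in the scene camera, and compute the tab position.

```bash
cat >> h.py <<'E'
def beam(d=None):
    d=d or shot("scene");a=load("a0")
    J=np.array([*own(0,.1),.115+.045]);p0=np.array(proj(a,J));p1=np.array(proj(a,J+[0,0,.01]));k=p1-p0
    u,v=274,165   # jar label/lid region in a0, see crop
    x0,y0,x1,y1=276,162,300,198
    g=lambda c:cv2.GaussianBlur(cv2.cvtColor(c["pixels"],cv2.COLOR_RGB2GRAY),(3,3),0)
    t=g(a)[y0:y1,x0:x1];best=None
    for s in range(0,11,2):
        W=np.array([[1,0,x0],[0,1,y0-s]],np.float32)
        try: cc,W=cv2.findTransformECC(t,g(d),W,cv2.MOTION_TRANSLATION,(3,60,1e-5),None,1)
        except cv2.error: continue
        if best is None or cc>best[0]: best=(cc,W[0,2]-x0,W[1,2]-y0)
    cc,dx,dy=best
    return -.1+.1*(dx*k[0]+dy*k[1])/(k@k), round(cc,4),round(dx,2),round(dy,2)
def topoise(xyz):
    r=np.array(xyz[:2])-C;return np.array([[np.cos(BY),np.sin(BY)],[-np.sin(BY),np.cos(BY)]])@r
E
python3 - <<'E'
from h import *
print(beam(load("a0")));print(beam(load("v1s")));print(beam())
c=load("v1")
for z in (.10,.1135): print(z,topoise(plane(c,312/1.5,297/1.5,z,True)))
for u in (302,322): print(topoise(plane(c,u/1.5,297/1.5,.1135,True)))
for u,v in ((311,257),(311,275)): print(topoise(plane(c,u/1.5,v/1.5,.08,True)))
# bar right end, left end, tip widths
print("bar", topoise(plane(c,410/1.5,277/1.5,.075,True)),topoise(plane(c,73/1.5,286/1.5,.08,True)))
t=sensors.current_tool_pos()[2]
for u in (355,402): print("tip",topoise(plane(c,u/1.5,337/1.5,t,True)),topoise(plane(c,u/1.5,337/1.5,t+.02,True)))
E
```

```text
(np.float64(-0.1), 1.0, np.float32(0.0), np.float32(0.0))
(np.float64(0.086347194634736), 0.9648, np.float32(0.26), np.float32(-5.25))
(np.float64(0.08644614906556178), 0.965, np.float32(0.25), np.float32(-5.26))
0.1 [-0.13201458 -0.05851714]
0.1135 [-0.12803386 -0.06056146]
[-0.12804767 -0.05508129]
[-0.12802226 -0.0660058 ]
[-0.11276102 -0.05577893]
[-0.12394188 -0.0553983 ]
bar [-0.12647044 -0.11602973] [-0.13088381  0.12445519]
tip [-0.116821   -0.08789369] [-0.10891701 -0.08892143]
tip [-0.11683148 -0.10400259] [-0.10892602 -0.10276681]
```

```bash
cat > push.py <<'E'
from h import *
import sys
y=float(sys.argv[1]);n=int(sys.argv[2]);X=-.127;Z=.100
def go(y,s): robot.movel([*own(X,y),Z],speed=s)
for i in range(n):
    go(y,.02);f=sensors.current_wrist_force();go(y-.006,.04);robot.pause(1.6);b=beam()
    print("y",round(y,4),"beam",round(float(b[0]),4),b[1:],"f",np.round(f,1),"t",round(sensors.current_time(),2))
    if b[0]<.01: break
    y+= .010 if b[0]>.075 else b[0]/.0067*.001*.9
E
python3 - <<'E'
from h import *
robot.movel([*own(-.127,-.095),.20],speed=.2)
robot.movel([*own(-.127,-.095),.10],speed=.1)
E
python3 push.py -.062 4
```

```text
y -0.062 beam 0.0666 (0.9653, np.float32(0.28), np.float32(-4.7)) f [ 0.1  1.2 -0.2] t 21.68
y -0.053 beam 0.0158 (0.9638, np.float32(0.24), np.float32(-3.26)) f [0.  0.4 0.1] t 24.52
y -0.0509 beam 0.008 (0.9671, np.float32(0.27), np.float32(-3.04)) f [ 0.1 -0.2 -0.1] t 27.03
```

```bash
python3 - <<'E'
from h import *
p=sensors.current_tool_pos();robot.movel([p[0],p[1],.20],speed=.2)
robot.movep([*own(-.13,0),.21],[np.pi,-.8,BY]);robot.pause(.2)
c=shot("wrist");np.save("pics/n1.npy",c,allow_pickle=True)
u,v=proj(c,[*own(.029,0),.173],True);u2,v2=proj(c,[*own(.029,0),.08],True)
print(u,v,u2,v2,topoise(c["eye"]),sensors.current_time())
x0,y0=int(u)-50,max(int(v)-30,0)
cv2.imwrite("pics/n1.png",cv2.resize(c["pixels"][y0:y0+90,x0:x0+100],None,fx=6,fy=6,interpolation=cv2.INTER_CUBIC)[:,:,::-1]);print(x0,y0)
E
```

```text
250.6243744214814 92.38733830753195 250.65388047879804 153.0181549476607 [-0.18733293 -0.00038183] 29.125
200 62
```

View pics/n1.png

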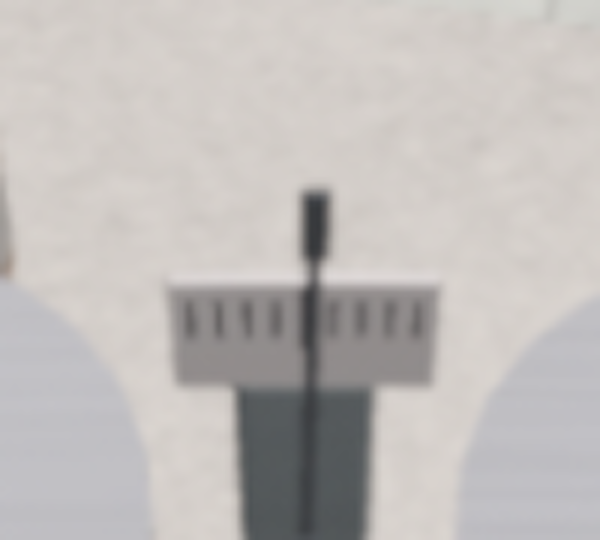

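The needle tip is at x≈316, the centre mark at ≈304 and the needle base at ≈306. That is a lean of about +0.02 rad to the weight side, so I'll push 3 mm more.

```bash
python3 - <<'E'
from h import *
robot.movep([*own(-.127,-.064),.20],down(BY))
robot.movel([*own(-.127,-.064),.10],speed=.1)
E
python3 push.py -.0479 1; python3 - <<'E'
from h import *
p=sensors.current_tool_pos();robot.movel([p[0],p[1],.20],speed=.2)
robot.movep([*own(-.13,0),.21],[np.pi,-.8,BY]);robot.pause(.5)
c=shot("wrist");np.save("pics/n2.npy",c,allow_pickle=True)
cv2.imwrite("pics/n2.png",cv2.resize(c["pixels"][62:152,200:300],None,fx=6,fy=6,interpolation=cv2.INTER_CUBIC)[:,:,::-1]);print(beam(),sensors.current_time())
E
```

```text
y -0.0479 beam -0.0019 (0.9765, np.float32(0.26), np.float32(-2.76)) f [ 0.8  0.3 -0.4] t 34.38
(np.float64(-0.0016565835149332797), 0.9764, np.float32(0.27), np.float32(-2.76)) 36.8167
```

View pics/n2.png

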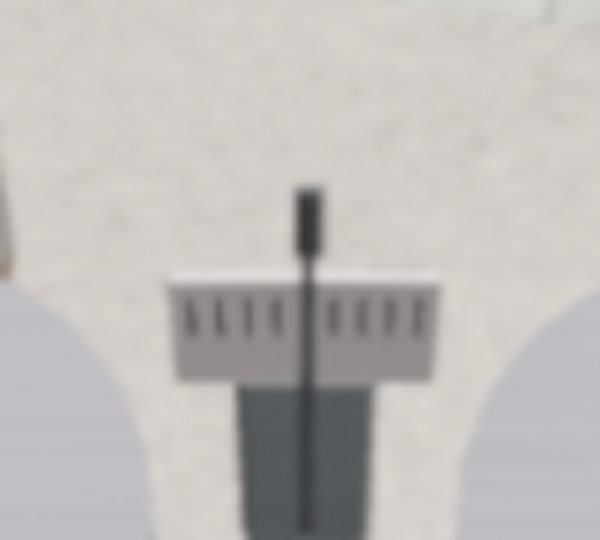

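The needle is almost upright: tip at x≈309, base ≈306, scale centre ≈304. That is about +0.005 rad, well within tolerance, and the robot is clear of the balance.

```bash
python3 - <<'E'
from h import *
robot.pause(.5);print(beam());print(job.sign_off())
E
```

```text
(np.float64(-0.0020203623407089866), 0.9765, np.float32(0.27), np.float32(-2.75))
the job is handed in; nothing more can be done
None
```

Job handed in at about 37 s of the allowed 72 s: one 200 g weight stands on the right pan, the other two are still in the rack, and the beam floats at about 0.005 rad from level, with the jar weighing roughly 0.4 kg; the sign-off gave no verdict.

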